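Set the governor spring stand with its handwheel

ROBOT

A 6-joint arm with a two-finger parallel gripper is mounted at the origin on the work surface. World frame = base frame: x ahead of the robot, y to its left, z up, the work surface at z = 0. Lengths are in m, angles in rad, forces in N, time in s.
With the tool pointing down it reaches from about 0.25 to 0.725 m from the base axis. Payload 4 kg.
Tool frame: the origin (TCP) lies at the very end of the fingers, on their centre line; the grasp point (between the pads) lies 19 mm behind it; z points along the fingers, y is the line along which they close (so a half turn about z gives the same grasp; the last joint's range is limited). The gripper opens to 85 mm and grips with 20 to 120 N. Pads are 22 mm wide; open, the fingers measure 114 mm over their backs; the gripper's body (76 mm by 85 mm) begins 54 mm behind the grasp point. The pads swing forward as they close: fully open they stand 13 mm farther back than shut.
Start: joints at [-1.323, 0.241, 0.005, 1.335, 0, 1.571], TCP at [0.123, -0.485, 0.231] pointing down, gripper open.
Joint ranges: [-2.72, 2.72], [-1.05, 1.87], [-1.09, 1.28], [-1.99, 2.15], [-1.42, 1.44], [-3.14, 3.14]. Speed limits (rad/s): [2.79, 2.79, 3.14, 3.14, 3.14, 3.14].

INTERFACE

Orientations are given as a unit quaternion [x, y, z, w].
In Python, from workcell import bot gives the robot as it stands.
- The arm moves only by the tool carry_out, never from a script. Its argument "increments" is one flat list of numbers, 5 for each row, row after row: the finger opening in cm, from 0 to 8.54, then the shift along the tool's x, y, z in cm, then the turn about the tool's z in rad. A call has exactly 5 rows; each row shifts and turns the commanded pose from where the row before left it, along the tool's axes as they then stand; what a row does not reach is not made up. A row lasts 1/8 s, in which the tool goes at most 62.5 mm and 10.7 degrees, less where a joint would pass 70% of its speed; a pose out of reach is approached as far as the arm can. A call with a gripper value outside its range is refused whole. The fingers move at their own pace and stop on an object; the grip force is fixed at half the most. Time passes only in rows, so rows that do not move let the fingers close, or fill a call up. It gives the time, the measured TCP pose, the force, the opening and the grip force at its end, in the units of the state.
- bot.get_obs(): the state, without advancing time (a new reading comes with each control period).
- bot.camera(name): name is "scene" or "side" or "wrist"; returns a dict with "pixels" (480x640x3 uint8, blue, green, red), "range_z" (480x640 float32, m along the optical axis (not along the pixel's ray), 0 where there is no reading), "mtx" (3x3 intrinsics, pixels), "eye" and "attitude" of the camera in the world. Camera axes: x right, y down, z forward; pixel columns grow to the right and rows downward; lengths in m; the calibration is good to about 2 mm. The wrist camera is an equidistant fisheye: a pixel r from the principal point sees the ray r / f radians off the axis. A picture is of the moment at which its call begins.
- bot.job_done(): hands the job in; it is judged then, once.
Trained networks look in a picture, given as the dict that the camera call returned (one of the last four; its "shot" number tells which), for a name from the list of things; names that differ only in an ending like _2 or _b are one class to them, and where a whole thing is asked for, a point or a joint stands for the part that bears it (a point fixed in the world has none). Each returns a list of dicts, best first, with "p" (0 to 1); they miss things now and then, are a little off and sometimes report something else, mostly with a low value. They report only what shows in the picture. A call takes as long as a camera call. They do not tell look-alikes from the thing itself.
- bot.find_in(picture, name): "xyz" ([x, y, z] in m, in the coordinates of the camera as it stood for that picture, good to about 4 mm: the middle of the surface that is visible of it).
- bot.regions_of(picture, name): "mask" (480x640 bool, what is visible of it).
- bot.place_of(picture, name): "xyz" ([x, y, z] in m, in the coordinates of the camera as it stood for that picture, good to about 4 mm: a listed point, or the origin of a listed thing).
The state is a dict: "clock": time; "joint_pos": joint angles; "joint_vel": joint speeds; "tau": joint torques, N m; "eef_pos": TCP position; "tool_rot": TCP orientation; "ft_force": force on the tool from outside, world axes, zero at the start; "ft_torque": the same for the moment, N m; "grip_width": finger opening in m; "grasp_force": force on a finger pad.
Only numpy, scipy, OpenCV 4.12 (cv2) and the standard library are available. Lean on these libraries where they do the work, as an engineer would, in place of code of your own. Each camera call takes 0.05 s, during which the arm holds its last target. There are 200 camera calls.

TASK

First lift the dust lid with the orange knob off the dial of the governor setting stand and set it down flat, knob up, on the black rubber mat, without dropping it. Then crank the sloping handwheel clockwise (it will take several grasps) until the black needle stands over the red set mark, and let go. Leave the clipped shaft, the encoder disc and the springs where they lie.

Things in the scene. Friction and masses are not known exactly. Their poses are not given: they have to be found in the camera images.
- stand: Green fixed stand on a grey plate 300 x 130 x 12 mm. Origin on the shelf under it; z up, x away from the robot, y left. At x = +95 mm an upright dial pot, 120 mm outer, 110 mm inner diameter, rim at z = 100 mm; dial at z = 81 mm under fixed clear glass (top z = 91 mm). At x = -60, z = 135 mm the handwheel's centre, its axis leaning 35 deg towards -x (the robot).
- handwheel (a joint): Angle of the handwheel in rad, growing clockwise seen from its outer (upper) side; starts near 0, stops at -0.6 and 5.4. Stiff (about 0.1 N m of friction), stays where left. One rad of the wheel moves the needle 0.5 rad the same way round.
- handwheel_centre (a point): Centre of the black handwheel, a plain disc 60 mm in diameter, 20 mm thick, gripped across its diameter with the tool along its axis. z is the axis, outward: up and towards the robot, 35 deg off vertical; x turns with it, along the white line. Nothing above its face; 30 mm free behind it down to the sloping housing, but for a spindle (18 mm) and boss (32 mm across, 12 mm high).
- needle (a joint): Angle of the needle in rad, clockwise seen from above, 0 when it points to the stand's +y. It is geared to the handwheel (needle = 0.5 x wheel).
- needle_tip (a point): Point on the black dial needle, 48 mm from the middle of the dial, near its tip.
- setmark (a joint): Angle of the red set mark on the dial in rad, measured like that of the needle; it does not move in the run. The needle is at it when both angles are equal.
- setmark_point (a point): Point on the red set mark (6 mm wide, 18 mm long, lying radially on the dial), 48 mm from the middle of the dial.
- lid: Loose aluminium dust lid, about 0.2 kg, on the dial pot at the start, hiding the dial. Origin at the centre of its underside, z up. Spigot 100 mm in diameter from z = 0 to 6 mm (hangs in the pot, 5 mm play), disc 128 mm in diameter from 6 to 12 mm, upright orange knob 24 mm in diameter from 12 to 46 mm. On the mat it rests on the spigot.
- mat: Black rubber mat, 150 x 150 x 4 mm, fixed, beside the stand on one side or the other. Origin at the centre of its underside, on the shelf surface.
- shaft_clip: Bystander: polished steel governor shaft, 14 mm in diameter and 200 mm long, along its y at z = 37 mm, gripped in two spring clips on a loose base 60 x 150 mm, 56 mm high in all, on the other side of the stand from the mat. Origin under the base's centre.
- encoder_disc: Bystander: blue anodised encoder disc, 64 mm in diameter, 4 mm thick, with an aluminium hub 12 mm high, lying loose. Origin under its centre.
- spring1: Bystander: loose zinc flyweight spring, 48 mm long along its x, 15 mm thick, lying on the shelf. Origin under its centre.
- spring2: Bystander: the second zinc spring, like the first.
Not all that is in view belongs to the job. What is shaped like the lid but brown, purple or turquoise is not meant.

How it is judged:
On the way, in this order (a step that is already met when the one before it is completed fails the run):
1. the lid stands flat on the mat, let go, before the handwheel has been cranked (needle still below 0.5 rad) (horizontal distance between lid and mat below 0.06 m and height (world z) of lid below 0.01 m and angle between lid's own z axis and vertical below 0.1 rad and contact force between the fingers and lid below 0.1 N and linear speed of lid below 0.03 m/s and value of joint needle below 0.5 rad), for 0.2 s.
2. the needle stands over the red set mark (within 5 mm at the tip) (distance between needle_tip and setmark_point below 0.005 m), for 0.2 s.
At the end, for the whole second after the job is handed in: The needle's tip stands within 5 mm (0.1 rad) of the red set mark and the handwheel is still; the lid lies flat and at rest, knob up, on the rubber mat, its centre within 60 mm of the mat's centre (distance between needle_tip and setmark_point below 0.005 m and velocity of joint handwheel between -0.05 and 0.05 rad/s and horizontal distance between lid and mat below 0.06 m and height (world z) of lid below 0.01 m and angle between lid's own z axis and vertical below 0.1 rad and linear speed of lid below 0.03 m/s); the robot touches nothing.
It fails at once if the lid is dropped (falls freely at more than 0.6 m/s) (contact force between the fingers and lid below 0.1 N and linear speed of lid above 0.6 m/s).
It fails at once if the lid is tipped over (more than 60 deg) (angle between lid's own z axis and vertical above 1.05 rad).
It fails at once if the clipped shaft, the encoder disc or a spring is moved by more than 25 mm (distance of any of shaft_clip, encoder_disc, spring1, spring2 from where it was at the start of the episode above 0.025 m).
It also fails if it takes over 66 s, if anything falls off the work surface, if the arm or the gripper's body presses on something with over 40 N, if the wrist force passes 120 N, or if a joint passes its speed limit or range.

## Working session

There is one attempt and no reset: what is moved stays moved. The work goes in short steps, Python scripts to look and compute and a tool call to move; the robot and the scene stay as the last step left them, time stands still between calls to the robot, and variables do not carry over. Pictures are saved under pics/ and viewed, at most 10 in all, crops included, and the job is handed in when it is done.

Besides the shell and the picture viewer there is one more tool, called after ">>>" as a command line: name --argument value ..., lists and objects as JSON in quotes. carry_out: Moves the arm, as the interface text tells. Its arguments: {"type":"object","properties":{"increments":{"type":"array","items":{"type":"number"}}},"required":["increments"]}

```bash
mkdir -p pics; cat > h.py <<'E'
import numpy as np, cv2
from scipy.spatial.transform import Rotation as R
from workcell import bot
def att(a):
    a=np.array(a); return a if a.shape==(3,3) else R.from_quat(a).as_matrix()
def w(c,p): return np.array(c["eye"])+att(c["attitude"])@np.array(p)
def look(c,names,f=None):
    f=f or bot.place_of
    for n in names:
        print(n,[(round(d["p"],2),np.round(w(c,d["xyz"]),3).tolist()) for d in f(c,n)[:4]])
def pix(c,P):
    q=att(c["attitude"]).T@(np.array(P)-np.array(c["eye"])); m=c["mtx"]@q; return (m[:2]/m[2]).round()
E
python3 - <<'E'
from h import *
o=bot.get_obs(); print(o["clock"],o["eef_pos"],o["tool_rot"],o["joint_pos"])
a=bot.camera("scene"); b=bot.camera("side")
print(a["eye"],a["attitude"],b["eye"],a["mtx"])
cv2.imwrite("pics/scene.png",a["pixels"]);cv2.imwrite("pics/side.png",b["pixels"])
for c in (a,b):
    look(c,["stand","handwheel_centre","lid","mat","shaft_clip","encoder_disc","spring1"])
    for d in bot.place_of(c,"lid")[:4]: print(pix(c,w(c,d["xyz"])))
E
```

```text
0.0 [ 0.12248148 -0.48411393  0.23040347] [ 9.92332949e-01  1.23588876e-01 -1.40087873e-04 -1.04338642e-03] [-1.32298262e+00  2.41427639e-01  3.71856087e-03  1.33519265e+00
 -2.01210594e-05  1.57079856e+00]
[ 1.1521388  -0.93100033  0.81553037] [ 0.84904761  0.21768843 -0.12537829 -0.46476896] [0.41073685 0.6509922  0.592406  ] [[569.45525639   0.         315.24350556]
 [  0.         569.45525639 243.74645663]
 [  0.           0.           1.        ]]
stand [(0.74, [0.544, -0.018, -0.001])]
handwheel_centre [(0.75, [0.483, -0.016, 0.133])]
lid [(0.8, [0.641, -0.03, 0.096]), (0.8, [0.811, -0.081, -0.004]), (0.73, [0.816, -0.278, -0.001]), (0.62, [0.813, 0.089, -0.0])]
mat [(0.77, [0.497, -0.281, -0.001]), (0.67, [0.696, 0.289, -0.002])]
shaft_clip []
encoder_disc [(0.57, [0.672, -0.241, -0.001]), (0.57, [0.64, -0.032, 0.096])]
spring1 [(0.68, [0.485, -0.011, 0.133]), (0.58, [0.695, 0.29, -0.002]), (0.53, [0.673, 0.23, -0.001])]
[315. 267.]
[374. 340.]
[333. 402.]
[405. 295.]
stand [(0.81, [0.547, -0.021, -0.001])]
handwheel_centre [(0.74, [0.483, -0.012, 0.134]), (0.64, [0.515, 0.287, -0.0])]
lid [(0.71, [0.813, 0.088, -0.004]), (0.65, [0.818, -0.076, -0.0]), (0.63, [0.818, -0.278, 0.0])]
mat [(0.82, [0.499, -0.281, -0.001])]
shaft_clip [(0.88, [0.515, 0.285, 0.001])]
encoder_disc [(0.66, [0.679, -0.239, 0.006]), (0.52, [0.488, -0.013, 0.136])]
spring1 [(0.53, [0.674, 0.231, 0.002]), (0.52, [0.693, 0.292, 0.0])]
[196. 303.]
[234. 248.]
[273. 199.]
```

View pics/scene.png

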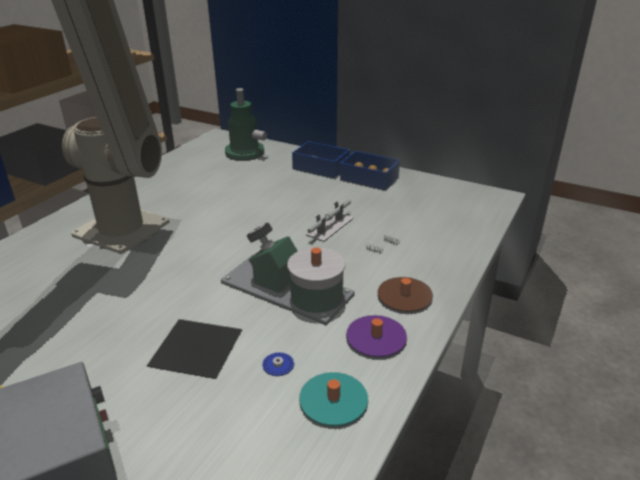

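View pics/side.png

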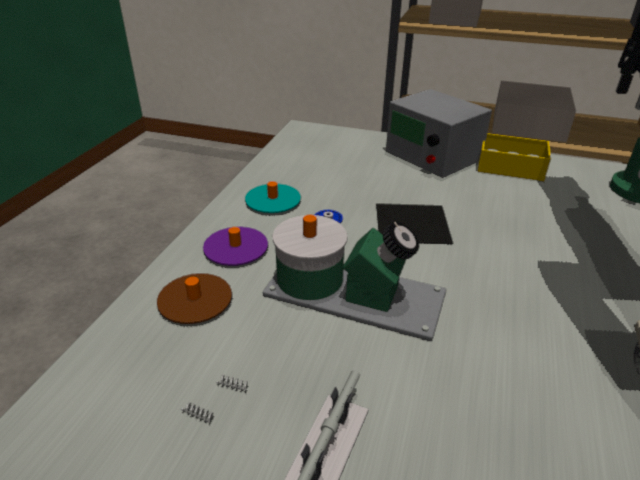

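Possible lids in the scene picture are aluminium on the pot (316,262), brown (405,293), purple (376,335) and turquoise (333,397). I choose the aluminium one on the pot. The mat is the black square at (196,347). The shaft clip is on the other side of the stand, which fits.

```bash
python3 - <<'E'
from h import *
for n in ("scene","side"):
    c=bot.camera(n)
    hsv=cv2.cvtColor(c["pixels"],cv2.COLOR_BGR2HSV)
    m=(hsv[...,0]<16)&(hsv[...,1]>150)&(hsv[...,2]>90)&(c["range_z"]>0)
    v,u=np.nonzero(m); z=c["range_z"][v,u]; K=c["mtx"]
    P=np.array([(u-K[0,2])/K[0,0]*z,(v-K[1,2])/K[1,1]*z,z]).T@att(c["attitude"]).T+c["eye"]
    k=(np.linalg.norm(P[:,:2]-[.64,-.03],axis=1)<.03)&(P[:,2]>.1)
    Q=P[k]; t=Q[Q[:,2]>Q[:,2].max()-.006]
    print(n,k.sum(),Q.min(0).round(3),Q.max(0).round(3),"top mean",t.mean(0).round(4),len(t))
    if n=="side": cv2.imwrite("pics/crop.png",cv2.resize(c["pixels"][190:340,240:460],None,fx=3,fy=3))
E
```

```text
scene 30 [ 0.633 -0.037  0.137] [ 0.652 -0.021  0.143] top mean [ 0.6428 -0.0286  0.1393] 27
side 90 [ 0.63  -0.034  0.134] [ 0.652 -0.012  0.141] top mean [ 0.6412 -0.0217  0.1387] 88
```

View pics/crop.png

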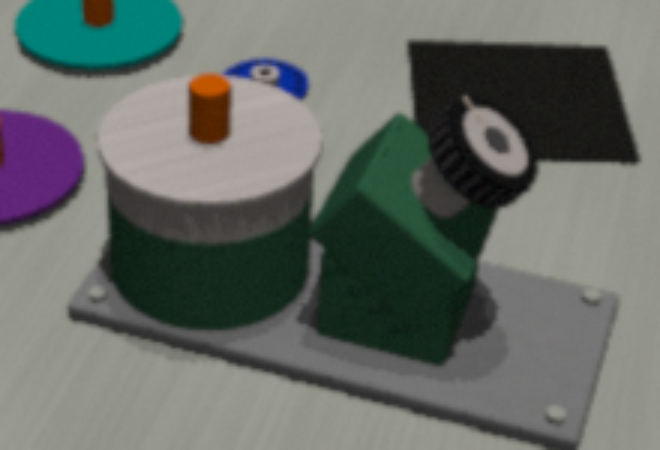

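The crop confirms it: an aluminium lid with the orange knob at crop (210,108), on the pot, and the handwheel at about (490,150). I'll move above the knob.

>>> carry_out --increments '[8.5, 0, 0, 0, 0.18, 8.5, 0, 0, 0, 0.18, 8.5, 3.8, -4.2, 0, 0, 8.5, 3.8, -4.2, 0, 0, 8.5, 3.8, -4.2, 0, 0]'

```text
clock: 1.62
eef_pos: [0.251, -0.3713, 0.2314]
tool_rot: [0.998, -0.057, 0.0, 0.0]
ft_force: [0.8, 0.1, 0.8]
grip_width: 0.0853
grasp_force: 0.0
```

>>> carry_out --increments '[8.5, 3.8, -4.2, 0, 0, 8.5, 3.8, -4.2, 0, 0, 8.5, 3.8, -4.2, 0, 0, 8.5, 3.8, -4.2, 0, 0, 8.5, 3.8, -4.2, 0, 0]'

```text
clock: 2.25
eef_pos: [0.4637, -0.1835, 0.2315]
tool_rot: [0.998, -0.056, 0.0, 0.0]
ft_force: [0.4, -0.6, 0.2]
grip_width: 0.0849
grasp_force: 0.0
```

```bash
cat >> h.py <<'E'
def to(P,yaw=None):
    o=bot.get_obs(); M=R.from_quat(o["tool_rot"]).as_matrix()
    h=np.arctan2(M[1,0],M[0,0])
    print("t",round(o["clock"],2),"pos",o["eef_pos"].round(4),"head",h.round(3),"tz",M[:,2].round(3),"q",o["joint_pos"].round(2),"F",o["ft_force"].round(1),"grip",round(float(o["grip_width"]),4),round(float(o["grasp_force"]),1))
    for p in P: print("shift cm",(100*M.T@(np.array(p)-o["eef_pos"])).round(2), "turn",None if yaw is None else round(h-yaw,3))
E
python3 -c "
from h import *
to([[.642,-.027,.2],[.642,-.027,.113]],-.11)"
```

```text
t 2.25 pos [ 0.4637 -0.1835  0.2315] head -0.112 tz [ 0.001 -0.001 -1.   ] q [-0.38  0.24  0.    1.33 -0.    2.88] F [ 0.4 -0.6  0.2] grip 0.0849 0.0
shift cm [ 15.97 -17.55   3.15] turn -0.002
shift cm [ 15.96 -17.55  11.85] turn -0.002
```

>>> carry_out --increments '[8.5, 0, 0, 0, -0.185, 8.5, 0, 0, 0, -0.185, 8.5, 0, 0, 0, -0.185, 8.5, 0, 0, 0, -0.185, 8.5, 0, 0, 0, -0.185]'

```text
clock: 2.88
eef_pos: [0.4624, -0.1848, 0.2313]
tool_rot: [0.917, 0.398, 0.0, -0.0]
ft_force: [-0.8, -0.4, -0.4]
grip_width: 0.0849
grasp_force: 0.0
```

>>> carry_out --increments '[8.5, 0, 0, 0, -0.185, 8.5, 0, 0, 0, -0.185, 8.5, 0, 0, 0, -0.185, 8.5, 0, 0, 0, -0.185, 8.5, 0, 0, 0, -0.185]'

```text
clock: 3.5
eef_pos: [0.4623, -0.1849, 0.2313]
tool_rot: [0.643, 0.766, -0.0, -0.0]
ft_force: [0.2, -0.4, -0.5]
grip_width: 0.0853
grasp_force: 0.0
```

>>> carry_out --increments '[8.5, 0, 0, 0, -0.185, 8.5, 0, 0, 0, -0.185, 8.5, 0, 0, 0, -0.185, 8.5, 0, 0, 0, -0.185, 8.5, 0, 0, 0, -0.185]'

```text
clock: 4.12
eef_pos: [0.4623, -0.1849, 0.2313]
tool_rot: [0.234, 0.972, -0.0, -0.0]
ft_force: [-0.2, 0.1, -0.2]
grip_width: 0.085
grasp_force: 0.0
```

>>> carry_out --increments '[8.5, 0, 0, 0, -0.185, 8.5, 0, 0, 0, -0.185, 8.5, -4, 4.4, 0, 0, 8.5, -4, 4.4, 0, 0, 8.5, -4, 4.4, 0, 0]'

```text
clock: 4.75
eef_pos: [0.5973, -0.0657, 0.2315]
tool_rot: [0.055, 0.999, -0.0, 0.0]
ft_force: [1.3, -0.4, 0.3]
grip_width: 0.085
grasp_force: 0.0
```

>>> carry_out --increments '[8.5, -4, 4.35, 0, 0, 8.5, 0, 0, 0, 0, 8.5, 0, 0, 0, 0, 8.5, 0, 0, 0, 0, 8.5, 0, 0, 0, 0]'

```text
clock: 5.38
eef_pos: [0.6399, -0.0289, 0.2322]
tool_rot: [0.055, 0.998, -0.0, 0.0]
ft_force: [1.1, -0.7, 0.5]
grip_width: 0.085
grasp_force: 0.0
```

```bash
python3 -c "
from h import *
to([[.642,-.027,.2],[.642,-.027,.113]],-.11)
c=bot.camera('wrist'); look(c,['lid','handwheel_centre']); print(c['mtx'],w(c,[0,0,0]))
cv2.imwrite('pics/wrist1.png',c['pixels'])"
```

```text
t 5.38 pos [ 0.6399 -0.0289  0.2322] head 3.031 tz [ 0.001 -0.    -1.   ] q [-0.05  0.53  0.44  1.48 -0.    0.07] F [ 1.1 -0.7  0.5] grip 0.085 0.0
shift cm [-0.18  0.22  3.22] turn 3.141
shift cm [-0.17  0.22 11.92] turn 3.141
lid [(0.98, [0.814, -0.075, 0.001]), (0.83, [0.815, -0.279, 0.0]), (0.64, [0.643, -0.026, 0.092]), (0.64, [0.813, 0.087, -0.005])]
handwheel_centre [(0.71, [0.486, -0.018, 0.135])]
[[371.64829954   0.         315.93188482]
 [  0.         371.64829954 241.79005227]
 [  0.           0.           1.        ]] [ 0.56756588 -0.02060842  0.37469279]
```

View pics/wrist1.png

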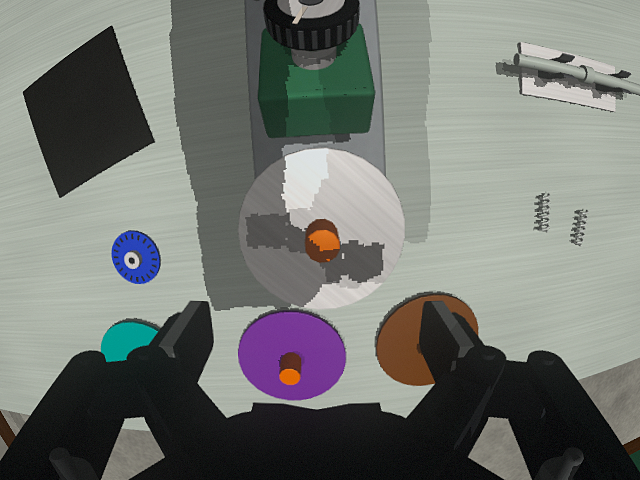

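The wrist view shows the aluminium lid with its knob at (322,240) and the fingers symmetric about it in y. The wheel is at the top, at (312,15). I'll descend and grip.

>>> carry_out --increments '[8.5, -0.2, 0.2, 4, 0, 8.5, 0, 0, 4, 0, 8.5, 0, 0, 2.5, 0, 8.5, 0, 0, 1.4, 0, 2, 0, 0, 0, 0]'

```text
clock: 6.15
eef_pos: [0.6421, -0.0262, 0.1116]
tool_rot: [0.054, 0.999, -0.0, -0.001]
ft_force: [-0.2, -0.4, -0.4]
grip_width: 0.0694
grasp_force: 0.0
```

>>> carry_out --increments '[1.5, 0, 0, 0, 0, 1.5, 0, 0, 0, 0, 1.5, 0, 0, 0, 0, 1.5, 0, 0, 0, 0, 1.5, 0, 0, 0, 0]'

```text
clock: 6.78
eef_pos: [0.6436, -0.026, 0.114]
tool_rot: [0.054, 0.999, 0.0, 0.002]
ft_force: [0.4, -0.2, 6.5]
grip_width: 0.0221
grasp_force: 59.2
```

>>> carry_out --increments '[1.5, 0, 0, -0.5, 0, 1.5, 0, 0, -2, 0, 1.5, 0, 0, -3, 0, 1.5, 0, 0, -3, 0, 1.5, 0, 0, 0, 0]'

```text
clock: 7.4
eef_pos: [0.6441, -0.0261, 0.1995]
tool_rot: [0.054, 0.999, -0.0, 0.002]
ft_force: [0.3, 0.2, -3.0]
grip_width: 0.0221
grasp_force: 58.9
```

```bash
python3 -c "
from h import *
to([[.498,-.281,.198],[.498,-.281,.023]],-.11)
c=bot.camera('side'); look(c,['lid','mat'])
c2=bot.camera('scene'); look(c2,['lid','mat','needle_tip','setmark_point'])
cv2.imwrite('pics/lift.png',np.hstack([cv2.resize(x['pixels'][100:340,140:460],(400,300)) for x in(c,c2)]))"
```

```text
t 7.4 pos [ 0.6441 -0.0261  0.1995] head 3.033 tz [ 0.005 -0.    -1.   ] q [-0.04  0.54  0.37  1.4  -0.    0.07] F [ 0.3  0.2 -3. ] grip 0.0221 58.9
shift cm [ 11.75 -26.92   0.09] turn 3.143
shift cm [ 11.83 -26.93  17.59] turn 3.143
lid [(0.82, [0.817, -0.276, 0.004]), (0.73, [0.646, -0.027, 0.174]), (0.68, [0.819, -0.074, 0.001]), (0.64, [0.812, 0.088, -0.004])]
mat [(0.78, [0.498, -0.28, -0.004])]
lid [(0.97, [0.814, -0.276, -0.004]), (0.76, [0.814, 0.086, -0.002]), (0.66, [0.637, -0.029, 0.177]), (0.62, [0.814, -0.081, -0.001])]
mat [(0.76, [0.495, -0.28, -0.002])]
needle_tip []
setmark_point [(0.41, [0.487, -0.016, 0.134])]
```

View pics/lift.png

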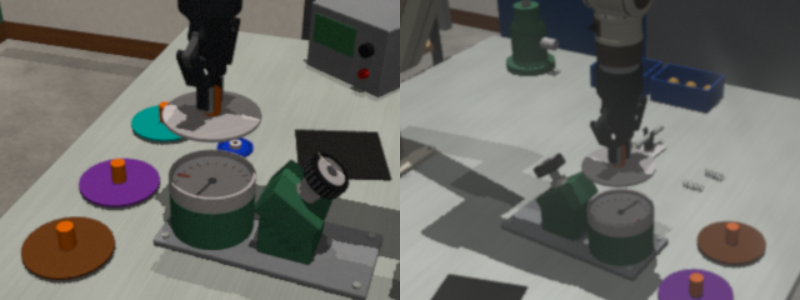

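The lid hangs level from the fingers (left picture, at (212,115)), and the dial is exposed with the red mark at (184,176). I'll carry the lid to the mat.

>>> carry_out --increments '[1.5, 1, -2.4, 0, 0, 1.5, 2, -4.5, 0, 0, 1.5, 2, -4.5, 0, 0, 1.5, 2, -4.5, 0, 0, 1.5, 2, -4.5, 0, 0]'

```text
clock: 8.43
eef_pos: [0.53, -0.2202, 0.197]
tool_rot: [0.054, 0.999, 0.0, -0.0]
ft_force: [-0.2, -0.3, -2.1]
grip_width: 0.0224
grasp_force: 59.1
```

>>> carry_out --increments '[1.5, 1.8, -4.2, 0, 0, 1.5, 1.0, -2.3, 0, 0, 1.5, 0, 0, 3, 0, 1.5, 0, 0, 4, 0, 1.5, 0, 0, 4, 0]'

```text
clock: 9.05
eef_pos: [0.4961, -0.2809, 0.0863]
tool_rot: [0.055, 0.999, -0.0, 0.0]
ft_force: [1.1, 0.8, -2.8]
grip_width: 0.0222
grasp_force: 59.2
```

>>> carry_out --increments '[1.5, 0, 0, 3, 0, 1.5, 0, 0, 2, 0, 1.5, 0, 0, 0.8, 0, 1.5, 0, 0, 0, 0, 1.5, 0, 0, 0, 0]'

```text
clock: 9.68
eef_pos: [0.497, -0.2811, 0.0304]
tool_rot: [0.054, 0.999, -0.0, 0.001]
ft_force: [-0.5, 0.2, -2.7]
grip_width: 0.0221
grasp_force: 59.2
```

```bash
python3 -c "
from h import *
to([[.498,-.281,.023]],-.11)
c=bot.camera('scene'); look(c,['lid','mat'])"
```

```text
t 9.68 pos [ 0.497  -0.2811  0.0304] head 3.033 tz [ 0.002 -0.001 -1.   ] q [-0.51  0.54 -0.11  0.92  0.   -0.41] F [-0.5  0.2 -2.7] grip 0.0221 59.2
shift cm [-0.1   0.02  0.74] turn 3.143
lid [(0.89, [0.813, -0.275, -0.002]), (0.48, [0.692, 0.286, -0.001])]
mat [(0.91, [0.496, -0.282, 0.001])]
```

Now slowly down to contact.

>>> carry_out --increments '[1.5, 0, 0, 0.4, 0, 1.5, 0, 0, 0.2, 0, 1.5, 0, 0, 0.1, 0, 1.5, 0, 0, 0, 0, 1.5, 0, 0, 0, 0]'

```text
clock: 10.45
eef_pos: [0.4961, -0.2807, 0.0239]
tool_rot: [0.054, 0.999, -0.0, 0.0]
ft_force: [-2.8, 1.6, 8.1]
grip_width: 0.022
grasp_force: 60.5
```

Contact is felt (+8 N). I'll release and rise.

>>> carry_out --increments '[3.5, 0, 0, 0, 0, 6, 0, 0, 0, 0, 8.5, 0, 0, 0, 0, 8.5, 0, 0, 0, 0, 8.5, 0, 0, 0, 0]'

```text
clock: 11.08
eef_pos: [0.4961, -0.2806, 0.0222]
tool_rot: [0.054, 0.999, 0.0, -0.0]
ft_force: [0.1, -0.1, -0.0]
grip_width: 0.0848
grasp_force: 0.0
```

>>> carry_out --increments '[8.5, 0, 0, -2, 0, 8.5, 0, 0, -5, 0, 8.5, 0, 0, -5, 0, 8.5, 0, 0, -5, 0, 8.5, 0, 0, -5, 0]'

```text
clock: 11.7
eef_pos: [0.496, -0.2805, 0.244]
tool_rot: [0.054, 0.999, -0.0, 0.0]
ft_force: [0.9, -0.4, -0.4]
grip_width: 0.0852
grasp_force: 0.0
```

```bash
python3 -c "
from h import *
to([],-.11)
for n in ('scene','side','wrist'):
    c=bot.camera(n); print(n); look(c,['lid','mat','handwheel_centre','stand','needle_tip','setmark_point','encoder_disc'])
    if n=='side': cv2.imwrite('pics/placed.png',cv2.resize(c['pixels'][180:340,240:480],None,fx=3,fy=3))"
```

```text
t 11.7 pos [ 0.496  -0.2805  0.244 ] head 3.033 tz [ 0. -0. -1.] q [-0.51  0.38  0.23  1.42 -0.   -0.41] F [ 0.9 -0.4 -0.4] grip 0.0852 0.0
scene
lid [(0.87, [0.812, -0.079, -0.001]), (0.85, [0.814, -0.277, -0.005]), (0.55, [0.49, -0.283, 0.005]), (0.44, [0.671, 0.231, 0.0])]
mat []
handwheel_centre [(0.65, [0.484, -0.015, 0.133])]
stand [(0.56, [0.543, -0.018, -0.0])]
needle_tip [(0.55, [0.492, -0.285, 0.006])]
setmark_point []
encoder_disc [(0.56, [0.672, -0.242, -0.003])]
side
lid [(0.9, [0.815, -0.074, 0.0]), (0.82, [0.817, -0.277, 0.001]), (0.73, [0.5, -0.28, -0.002]), (0.68, [0.809, 0.087, -0.006])]
mat []
handwheel_centre [(0.65, [0.489, -0.015, 0.136])]
stand [(0.91, [0.549, -0.019, -0.003])]
needle_tip []
setmark_point [(0.34, [0.497, -0.279, 0.001])]
encoder_disc [(0.52, [0.678, -0.243, 0.002])]
wrist
lid [(0.86, [0.819, -0.078, 0.002]), (0.81, [0.493, -0.283, 0.005]), (0.64, [0.813, 0.085, -0.004])]
mat []
handwheel_centre [(0.89, [0.486, -0.016, 0.134]), (0.16, [0.497, -0.278, 0.003])]
stand [(0.68, [0.545, -0.016, -0.001])]
needle_tip []
setmark_point []
encoder_disc [(0.9, [0.668, -0.243, -0.001]), (0.51, [0.482, -0.016, 0.134])]
```

View pics/placed.png

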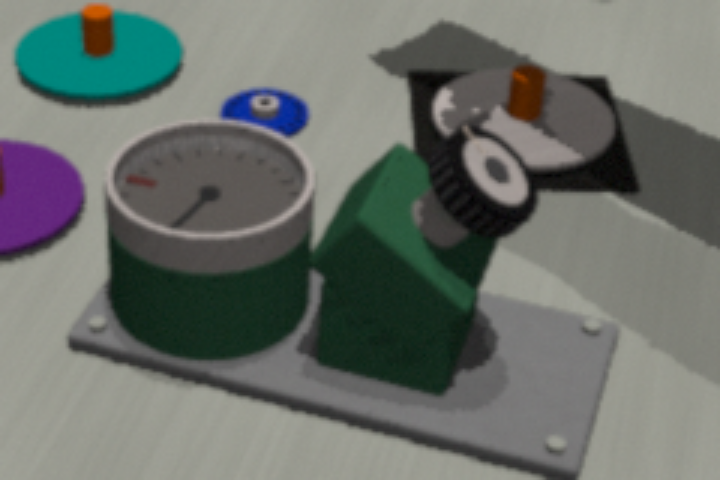

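The lid is flat on the mat (crop (525,120)). The needle points to (175,222) from the hub (210,192), and the red mark is at (140,182). I'll work out the angles on the dial plane.

```bash
cat >> h.py <<'E'
YAW=-.11
def dial(c,dbg=False):
    """unwarp dial plane z=.081, 0.25 mm/px in stand axes: col grows with -y, row with -x"""
    K=c["mtx"]; A=att(c["attitude"]).T
    sx=np.array([np.cos(YAW),np.sin(YAW),0]); sy=np.array([-np.sin(YAW),np.cos(YAW),0])
    C=np.array([.546,-.018,.0])+.095*sx; C[2]=.081
    s=.00025; n=480
    H=K@A@np.array([-s*sy,-s*sx,C+s*n/2*(sx+sy)-np.array(c["eye"])]).T
    return cv2.warpPerspective(c["pixels"],H,(n,n),flags=cv2.INTER_CUBIC|cv2.WARP_INVERSE_MAP)
E
python3 - <<'E'
from h import *
c=bot.camera('side'); cv2.imwrite('pics/dial.png',dial(c))
E
```

```text
(no output)
```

View pics/dial.png

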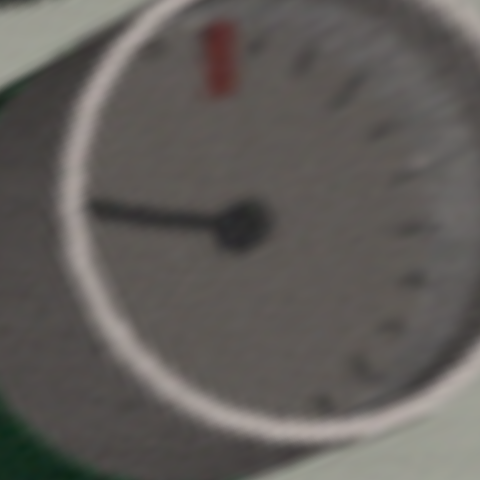

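>>> carry_out --increments '[8.5, 0.8, 5.3, 0, 0, 8.5, 0.8, 5.3, 0, 0, 8.5, 0.8, 5.3, 0, 0, 8.5, 0.8, 5.3, 0, 0, 8.5, 0.7, 5.2, 0, 0]'

```text
clock: 13.58
eef_pos: [0.4859, -0.0123, 0.2426]
tool_rot: [0.054, 0.999, 0.0, 0.0]
ft_force: [0.6, -0.1, -0.3]
grip_width: 0.0848
grasp_force: 0.0
```

>>> carry_out --increments '[8.5, 0, 0, 0, -0.13, 8.5, 0, 0, 0, -0.13, 8.5, 0, 0, 0, -0.13, 8.5, 0, 0, 0, -0.13, 8.5, 0, 0, 0, -0.13]'

```text
clock: 14.2
eef_pos: [0.4861, -0.0139, 0.2424]
tool_rot: [-0.269, 0.963, -0.0, 0.0]
ft_force: [-0.0, -0.4, 1.1]
grip_width: 0.0851
grasp_force: 0.0
```

```bash
python3 -c "
from h import *
to([[.486,-.014,.12]],-.11)
c=bot.camera('wrist'); look(c,['handwheel_centre','needle_tip','setmark_point','stand'])
cv2.imwrite('pics/wrist2.png',c['pixels'])"
```

```text
t 14.2 pos [ 0.4861 -0.0139  0.2424] head -2.596 tz [ 0. -0. -1.] q [-0.03  0.21 -0.01  1.35 -0.   -0.57] F [-0.  -0.4  1.1] grip 0.0851 0.0
shift cm [ 1.000e-02 -0.000e+00  1.224e+01] turn -2.486
handwheel_centre [(0.82, [0.485, -0.016, 0.134])]
needle_tip [(0.27, [0.496, -0.281, 0.003])]
setmark_point [(0.7, [0.544, -0.016, -0.004])]
stand [(0.73, [0.543, -0.016, -0.001])]
```

View pics/wrist2.png

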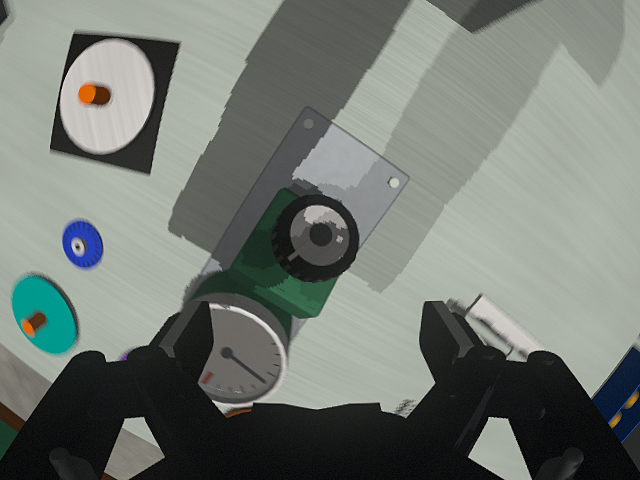

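The wrist view shows the wheel at (315,238), hub (227,351), needle tip (264,383) and red mark (206,378). The lid is on the mat. I'll descend and grip, watching the force.

>>> carry_out --increments '[8.5, 0, 0, 4, 0, 8.5, 0, 0, 4, 0, 8.5, 0, 0, 3, 0, 8.5, 0, 0, 1.2, 0, 8.5, 0, 0, 0, 0]'

```text
clock: 15.08
eef_pos: [0.4858, -0.014, 0.1201]
tool_rot: [-0.267, 0.964, 0.0, -0.001]
ft_force: [0.4, -0.3, 0.6]
grip_width: 0.0848
grasp_force: 0.0
```

>>> carry_out --increments '[5, 0, 0, 0, 0, 5, 0, 0, 0, 0, 5, 0, 0, 0, 0, 5, 0, 0, 0, 0, 5, 0, 0, 0, 0]'

```text
clock: 15.7
eef_pos: [0.4873, -0.014, 0.123]
tool_rot: [-0.267, 0.964, -0.001, 0.002]
ft_force: [-2.1, -0.6, 8.4]
grip_width: 0.0586
grasp_force: 62.3
```

Gripped (58.6 mm). Turning clockwise, gently first.

>>> carry_out --increments '[5, 0, 0, 0, 0.1, 5, 0, 0, 0, 0.15, 5, 0, 0, 0, 0.15, 5, 0, 0, 0, 0.15, 5, 0, 0, 0, 0.15]'

```text
clock: 16.32
eef_pos: [0.4913, -0.0157, 0.1217]
tool_rot: [0.081, 0.997, -0.001, 0.005]
ft_force: [8.5, -9.7, -9.2]
grip_width: 0.058
grasp_force: 76.6
```

```bash
python3 - <<'E'
from h import *
to([],-.11); print(bot.get_obs()["ft_torque"])
c=bot.camera('side'); look(c,["needle_tip","setmark_point"]); d=dial(c)
s=bot.camera('scene'); look(s,["needle_tip","setmark_point"])
cv2.imwrite('pics/d2.png',np.hstack([cv2.resize(d,(380,380)),cv2.resize(dial(s),(380,380))]))
E
```

```text
t 16.32 pos [ 0.4913 -0.0157  0.1217] head 2.979 tz [ 0.01  -0.004 -1.   ] q [-0.03  0.29 -0.22  1.04 -0.    0.13] F [ 8.5 -9.7 -9.2] grip 0.058 76.6
[-0.40547364 -2.17008807  1.44949896]
needle_tip [(0.31, [0.489, -0.012, 0.136])]
setmark_point []
needle_tip []
setmark_point []
```

View pics/d2.png

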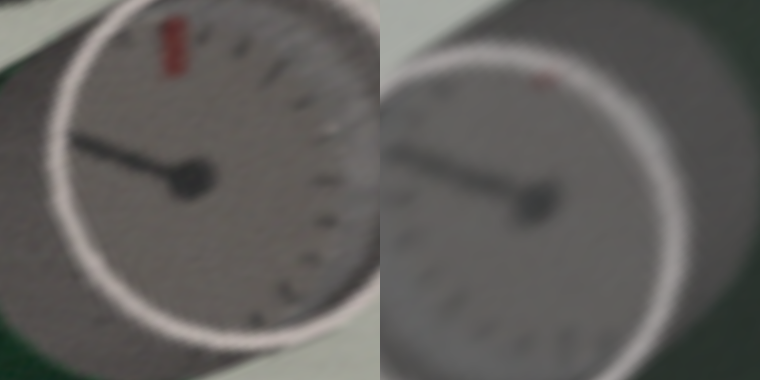

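The grip turns the wheel: in the left panel the needle at (75,137) has moved clockwise towards the mark at (175,48). I'll continue the stroke, regrip and repeat.

>>> carry_out --increments '[5, 0, 0, 0, 0.15, 5, 0, 0, 0, 0.15, 5, 0, 0, 0, 0.15, 5, 0, 0, 0, 0.15, 5, 0, 0, 0, 0]'

```text
clock: 17.25
eef_pos: [0.4852, -0.0141, 0.1251]
tool_rot: [0.371, 0.929, 0.0, 0.001]
ft_force: [-13.4, 0.3, 27.0]
grip_width: 0.0578
grasp_force: 68.1
```

>>> carry_out --increments '[8.5, 0, 0, 0, 0, 8.5, 0, 0, 0, 0, 8.5, 0, 0, 0, 0, 8.5, 0, 0, 0, -0.18, 8.5, 0, 0, 0, -0.18]'

```text
clock: 17.88
eef_pos: [0.4861, -0.0139, 0.12]
tool_rot: [0.195, 0.981, -0.0, -0.0]
ft_force: [-0.1, -0.5, -0.4]
grip_width: 0.0849
grasp_force: 0.0
```

>>> carry_out --increments '[8.5, 0, 0, 0, -0.18, 8.5, 0, 0, 0, -0.18, 8.5, 0, 0, 0, -0.18, 8.5, 0, 0, 0, -0.18, 8.5, 0, 0, 0, -0.18]'

```text
clock: 18.5
eef_pos: [0.4861, -0.0139, 0.1199]
tool_rot: [-0.251, 0.968, 0.0, -0.0]
ft_force: [0.2, -0.8, 0.2]
grip_width: 0.0849
grasp_force: 0.0
```

```bash
cat >> h.py <<'E'
def needle(c):
    d=dial(c); g=cv2.GaussianBlur(cv2.cvtColor(d,cv2.COLOR_BGR2GRAY),(5,5),0).astype(float)
    hub=(240,224) if c["eye"][1]>0 else (196,253)
    th=np.arange(-.3,2.2,.01); r=np.arange(45,125,2)
    X=(hub[0]-np.outer(np.cos(th),r)).astype(np.float32); Y=(hub[1]-np.outer(np.sin(th),r)).astype(np.float32)
    p=cv2.remap(g.astype(np.float32),X,Y,1).mean(1); i=p.argmin()
    k=slice(max(i-8,0),i+9); wt=np.maximum(np.median(p)-p[k],0); return round(float((th[k]*wt).sum()/wt.sum()),3), round(float(np.median(p)-p[i]),1)
E
python3 - <<'E'
from h import *
to([[.486,-.014,.12]],-.11)
print(needle(bot.camera('side')),needle(bot.camera('scene')))
E
```

```text
t 18.5 pos [ 0.4861 -0.0139  0.1199] head -2.634 tz [-0.001  0.    -1.   ] q [-0.03  0.29 -0.23  1.05  0.   -0.54] F [ 0.2 -0.8  0.2] grip 0.0849 0.0
shift cm [ 0.01 -0.   -0.01] turn -2.524
(0.47, 37.1) (0.52, 19.0)
```

>>> carry_out --increments '[5, 0, 0, 0, 0, 5, 0, 0, 0, 0, 5, 0, 0, 0, 0, 5, 0, 0, 0, 0, 5, 0, 0, 0, 0.1]'

```text
clock: 19.23
eef_pos: [0.487, -0.0142, 0.1211]
tool_rot: [-0.198, 0.98, -0.0, 0.001]
ft_force: [9.6, -2.4, -13.1]
grip_width: 0.0584
grasp_force: 69.8
```

>>> carry_out --increments '[5, 0, 0, 0, 0.16, 5, 0, 0, 0, 0.16, 5, 0, 0, 0, 0.16, 5, 0, 0, 0, 0.16, 5, 0, 0, 0, 0.16]'

```text
clock: 19.85
eef_pos: [0.4858, -0.0148, 0.1223]
tool_rot: [0.2, 0.98, -0.0, 0.0]
ft_force: [-15.8, -4.2, 27.1]
grip_width: 0.0582
grasp_force: 82.7
```

>>> carry_out --increments '[5, 0, 0, 0, 0.16, 5, 0, 0, 0, 0.16, 5, 0, 0, 0, 0.08, 8.5, 0, 0, 0, 0, 8.5, 0, 0, 0, 0]'

```text
clock: 20.48
eef_pos: [0.4863, -0.014, 0.1203]
tool_rot: [0.389, 0.921, 0.0, 0.0]
ft_force: [0.3, -0.0, -0.2]
grip_width: 0.0848
grasp_force: 0.0
```

>>> carry_out --increments '[8.5, 0, 0, 0, 0, 8.5, 0, 0, 0, -0.17, 8.5, 0, 0, 0, -0.17, 8.5, 0, 0, 0, -0.17, 8.5, 0, 0, 0, -0.17]'

```text
clock: 21.1
eef_pos: [0.486, -0.014, 0.1198]
tool_rot: [0.057, 0.998, -0.0, -0.0]
ft_force: [0.6, -0.5, -0.6]
grip_width: 0.0849
grasp_force: 0.0
```

>>> carry_out --increments '[8.5, 0, 0, 0, -0.17, 8.5, 0, 0, 0, -0.17, 8.5, 0, 0, 0, -0.17, 8.5, 0, 0, 0, -0.17, 8.5, 0, 0, 0, 0]'

```text
clock: 21.72
eef_pos: [0.486, -0.014, 0.1199]
tool_rot: [-0.276, 0.961, 0.0, -0.0]
ft_force: [0.2, -0.0, -0.5]
grip_width: 0.085
grasp_force: 0.0
```

```bash
python3 - <<'E'
from h import *
to([[.486,-.014,.12]],-.11)
print(needle(bot.camera('side')),needle(bot.camera('scene')))
E
```

```text
t 21.73 pos [ 0.486  -0.014   0.1199] head -2.583 tz [-0.001  0.    -1.   ] q [-0.03  0.29 -0.23  1.05 -0.   -0.59] F [ 0.2 -0.  -0.5] grip 0.085 0.0
shift cm [ 0.   -0.   -0.01] turn -2.473
(0.87, 36.2) (0.921, 18.1)
```

>>> carry_out --increments '[5, 0, 0, 0, 0, 5, 0, 0, 0, 0, 5, 0, 0, 0, 0, 5, 0, 0, 0, 0, 5, 0, 0, 0, 0.1]'

```text
clock: 22.45
eef_pos: [0.4869, -0.0142, 0.1213]
tool_rot: [-0.228, 0.974, -0.0, 0.001]
ft_force: [11.9, -1.1, -18.7]
grip_width: 0.0587
grasp_force: 69.3
```

>>> carry_out --increments '[5, 0, 0, 0, 0.16, 5, 0, 0, 0, 0.16, 5, 0, 0, 0, 0.16, 5, 0, 0, 0, 0.16, 5, 0, 0, 0, 0.16]'

```text
clock: 23.08
eef_pos: [0.4875, -0.0154, 0.1215]
tool_rot: [0.17, 0.985, -0.001, 0.002]
ft_force: [-0.7, -9.7, 7.7]
grip_width: 0.0577
grasp_force: 80.6
```

>>> carry_out --increments '[5, 0, 0, 0, 0.16, 5, 0, 0, 0, 0.16, 5, 0, 0, 0, 0.08, 8.5, 0, 0, 0, 0, 8.5, 0, 0, 0, 0]'

```text
clock: 23.7
eef_pos: [0.4862, -0.0139, 0.1203]
tool_rot: [0.361, 0.933, 0.0, 0.0]
ft_force: [-0.4, 0.0, -1.1]
grip_width: 0.0851
grasp_force: 0.0
```

>>> carry_out --increments '[8.5, 0, 0, 0, 0, 8.5, 0, 0, 0, -0.16, 8.5, 0, 0, 0, -0.16, 8.5, 0, 0, 0, -0.16, 8.5, 0, 0, 0, -0.16]'

```text
clock: 24.32
eef_pos: [0.486, -0.014, 0.1198]
tool_rot: [0.047, 0.999, -0.0, -0.0]
ft_force: [-0.6, 0.5, -0.3]
grip_width: 0.085
grasp_force: 0.0
```

>>> carry_out --increments '[8.5, 0, 0, 0, -0.16, 8.5, 0, 0, 0, -0.16, 8.5, 0, 0, 0, -0.16, 8.5, 0, 0, 0, 0, 8.5, 0, 0, 0, 0]'

```text
clock: 24.95
eef_pos: [0.486, -0.0139, 0.12]
tool_rot: [-0.188, 0.982, 0.0, -0.0]
ft_force: [-0.5, -0.5, 0.1]
grip_width: 0.0848
grasp_force: 0.0
```

```bash
cat >> h.py <<'E'
def wdial(c,zs=(.081,.085)):
    """fisheye (equidistant) unwarp of the dial plane; needle vs mark as seen by the wrist camera"""
    K=c["mtx"]; A=att(c["attitude"]).T
    sx=np.array([np.cos(YAW),np.sin(YAW),0]); sy=np.array([-np.sin(YAW),np.cos(YAW),0])
    out=[]
    for z in zs:
        C=np.array([.546,-.018,0])+.095*sx; C[2]=z
        j,i=np.meshgrid(np.arange(480),np.arange(480))
        P=C+(240-j)[...,None]*.00025*sy+(240-i)[...,None]*.00025*sx
        q=(P-np.array(c["eye"]))@A.T; r=np.hypot(q[...,0],q[...,1]); t=np.arctan2(r,q[...,2])/r
        out.append(cv2.remap(c["pixels"],(K[0,0]*t*q[...,0]+K[0,2]).astype(np.float32),(K[1,1]*t*q[...,1]+K[1,2]).astype(np.float32),1))
    return out
E
python3 - <<'E'
from h import *
to([[.486,-.014,.12],[.56,-.02,.25]],-.11)
print(needle(bot.camera('side')),needle(bot.camera('scene')))
E
```

```text
t 24.95 pos [ 0.486  -0.0139  0.12  ] head -2.763 tz [-0.  0. -1.] q [-0.03  0.29 -0.23  1.05  0.   -0.41] F [-0.5 -0.5  0.1] grip 0.0848 0.0
shift cm [ 0. -0.  0.] turn -2.653
shift cm [ -6.64  -3.3  -13.  ] turn -2.653
(1.28, 36.7) (1.351, 18.5)
```

>>> carry_out --increments '[5, 0, 0, 0, 0, 5, 0, 0, 0, 0, 5, 0, 0, 0, 0, 5, 0, 0, 0, 0, 5, 0, 0, 0, 0.1]'

```text
clock: 25.68
eef_pos: [0.4871, -0.0144, 0.1211]
tool_rot: [-0.14, 0.99, -0.0, 0.001]
ft_force: [3.0, -3.1, -3.5]
grip_width: 0.0585
grasp_force: 68.7
```

>>> carry_out --increments '[5, 0, 0, 0, 0.15, 5, 0, 0, 0, 0.15, 5, 0, 0, 0, 0.15, 5, 0, 0, 0, 0.15, 5, 0, 0, 0, 0]'

```text
clock: 26.3
eef_pos: [0.4882, -0.0157, 0.1213]
tool_rot: [0.16, 0.987, -0.001, 0.002]
ft_force: [2.6, -5.5, 1.3]
grip_width: 0.0583
grasp_force: 84.7
```

>>> carry_out --increments '[8.5, 0, 0, 0, 0, 8.5, 0, 0, 0, 0, 8.5, 0, 0, 0, 0, 8.5, 0, 0, -3, 0, 8.5, 0, 0, -4, 0]'

```text
clock: 26.92
eef_pos: [0.4849, -0.0137, 0.19]
tool_rot: [0.159, 0.987, -0.0, -0.002]
ft_force: [0.3, 0.4, -0.6]
grip_width: 0.0853
grasp_force: 0.0
```

>>> carry_out --increments '[8.5, 0, 0, -4, 0, 8.5, -3, 0, -3, 0, 8.5, -4, 0, 0, 0, 8.5, -4, 0, 0, 0, 8.5, 0, 0, 0, 0]'

```text
clock: 27.55
eef_pos: [0.592, -0.049, 0.2585]
tool_rot: [0.159, 0.987, -0.0, -0.001]
ft_force: [0.3, 1.1, -0.8]
grip_width: 0.085
grasp_force: 0.0
```

```bash
python3 - <<'E'
from h import *
to([[.486,-.014,.25],[.486,-.014,.12]],-.11)
c=bot.camera('wrist'); s=bot.camera('side'); t=bot.camera('scene')
print(needle(s),needle(t)); look(c,['needle_tip','setmark_point','lid'])
a,b=wdial(c)
cv2.imwrite('pics/fin.png',np.hstack([cv2.resize(dial(s),(400,400)),cv2.resize(a,(400,400))]))
for n,d in (('side',dial(s)),('wrist',a)):
    h=cv2.cvtColor(d,cv2.COLOR_BGR2HSV); m=((h[...,0]<12)|(h[...,0]>170))&(h[...,1]>90); m[130:]=0; v,u=np.nonzero(m); print(n,len(u),u.mean(),v.mean())
E
```

```text
t 27.55 pos [ 0.592  -0.049   0.2585] head 2.822 tz [-0.002  0.    -1.   ] q [-0.08  0.43  0.34  1.48  0.    0.24] F [ 0.3  1.1 -0.8] grip 0.085 0.0
shift cm [ 1.116e+01 -1.000e-02  8.700e-01] turn 2.932
shift cm [ 1.114e+01 -1.000e-02  1.387e+01] turn 2.932
(1.5, 36.0) (1.57, 21.7)
needle_tip []
setmark_point []
lid [(0.88, [0.809, -0.278, -0.003]), (0.78, [0.816, 0.084, -0.002]), (0.63, [0.817, -0.078, 0.004]), (0.62, [0.497, -0.281, 0.006])]
side 253 214.73517786561266 59.67588932806324
wrist 602 221.2076411960133 67.35382059800665
```

View pics/fin.png

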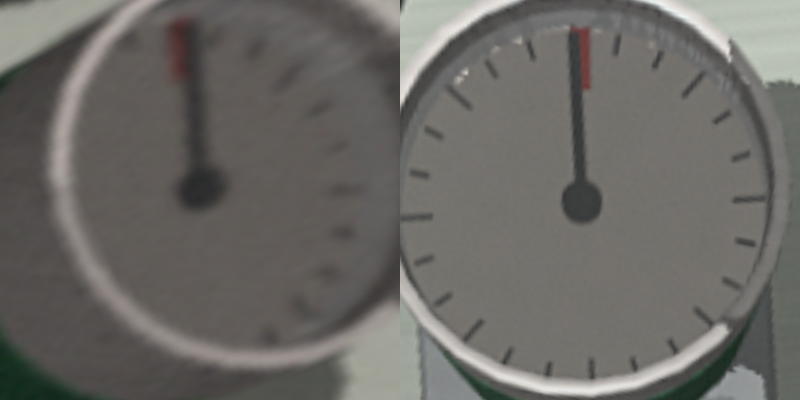

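The near-overhead wrist view (right panel) shows the needle at (575,58) over the left half of the red mark, whose centre is about (580,58). That is about 1.5 mm short at the tip, within the 5 mm tolerance. The arm is clear of everything, so I'm handing in.

```bash
python3 -c "
from h import *
print(bot.job_done())"
```

```text
the job is handed in; nothing more can be done
None
```

I handed the job in at about 28 s: the lid is flat on the mat, knob up, and the needle is over the red set mark, about 1.5 mm off by my estimate. The wheel is released and the arm stands clear; the system gave no verdict.

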